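# Put the chocolate stamps away and seal the dry tub

## Task

Put every chocolate stamp that lies on the table away in the white dry tub, each standing upright on its steel foot, ball up, in a compartment of its own (pinched by the ball, a stamp swings foot down by itself when the grip is loosened). Once all are in, set the lid level on the tub, resting on its four gasket corners, let go of it, and then press it down corner by corner, the first corner fully home while the other three still stand up, until it sits flat and sealed all round. Leave everything else on the table where it is.

Things in the scene. Friction and masses are not known exactly. Their poses are not given: they have to be found in the camera images.
- stamp1_ball (a point): a hand stamp (up to four alike, some may be absent): square steel foot 40 x 40 mm, 32 mm long; shaft 12 mm across; dark wooden ball grip 26 mm across at the other end; 103 mm over all, about 0.35 kg, nearly all in the foot. Starts lying on its side, shaft 20 mm up. This point: ball centre; x axis along the shaft, from foot to ball; the foot's flat face lies 90 mm back along -x
- stamp2_ball (a point): a stamp like stamp1, ball centre, same axes. Pinched by the ball and lifted, a stamp stays tilted while gripped hard (over about 50 N); with a looser grip, about 10 to 30 N, its foot swings down to hang below the ball without being dropped
- stamp3_ball (a point): a stamp like stamp1, ball centre, same axes. Stood on its flat foot a stamp stays upright by itself
- stamp4_ball (a point): a stamp like stamp1, ball centre, same axes
- tub: fixed open white square tub; origin at the centre of its underside, on the table, z up, x and y along its sides. Inside 136 x 136 mm, walls 5 mm, floor 4 mm up, rim 118 mm up with a flange out to 166 x 166 mm. Two crossing dividers (4 mm thick, tops 54 mm above the table) along x and y through the middle make four compartments of 66 x 66 mm, centred at x, y = +-35 mm
- tub_rim (a point): centre of the tub's mouth, level with the rim, 118 mm above the table; axes as the tub. At each corner of the rim, centred at x, y = +-76 mm, a black rubber gasket block 14 x 14 mm stands 9 mm above the rim
- pad0 (a joint): how far the gasket block at the tub's +x +y corner is pressed down, m: 0 standing 9 mm proud of the rim, 0.009 flush with the rim (fully home). It gives way at about 9 N and stays where it is left
- pad1 (a joint): how far the gasket block at the tub's -x +y corner is pressed down, m: 0 standing 9 mm proud of the rim, 0.009 flush with the rim (fully home). It gives way at about 9 N and stays where it is left
- pad2 (a joint): how far the gasket block at the tub's -x -y corner is pressed down, m: 0 standing 9 mm proud of the rim, 0.009 flush with the rim (fully home). It gives way at about 9 N and stays where it is left
- pad3 (a joint): how far the gasket block at the tub's +x -y corner is pressed down, m: 0 standing 9 mm proud of the rim, 0.009 flush with the rim (fully home). It gives way at about 9 N and stays where it is left
- lid_handle (a point): upright white bar handle across the lid's middle, 80 mm long (along the lid's x), 18 mm wide (y), 34 mm tall. This point is in the bar, 10 mm below its top, 24 mm above the plate's top, 30 mm above the plate's underside, 42 mm above the lip's lower edge; axes as the lid
- lid: loose square grey lid, about 0.35 kg, starts lip-down on the table: plate 166 x 166 x 6 mm; under it a square lip 128 x 128 mm outside, 12 mm deep, goes inside the tub with 4 mm play all round; any quarter turn fits. Origin: centre of the lip's lower edge, z up. The plate's underside is 127 mm up on unpressed corners, 118 mm when sealed. Press corners 74 mm from the middle in x and y
- jar_cap: blue jar cap 54 mm across, 14 mm high; bystander, leave it alone
- jar: jar 64 mm across, 100 mm high; bystander, leave it alone
- cup: steel cup 64 mm across, 60 mm high; bystander, leave it alone
- spatula: spatula lying flat; bystander, leave it alone
Not all that is in view belongs to the job. Leave any pink look-alike of the part that bears stamp1_ball alone.

How it is judged:
On the way, in this order (a step that is already met when the one before it is completed fails the run):
1. every stamp present stands upright on its foot in the tub, one to a compartment, let go (angle between each of stamp1_ball, stamp2_ball, stamp3_ball, stamp4_ball's own x axis and vertical below 0.2 rad and x of stamp1_ball in the frame of tub between -0.068 and 0.068 m and y of stamp1_ball in the frame of tub between -0.068 and 0.068 m and z of stamp1_ball in the frame of tub between 0.085 and 0.1 m and x of stamp2_ball in the frame of tub between -0.068 and 0.068 m and y of stamp2_ball in the frame of tub between -0.068 and 0.068 m and z of stamp2_ball in the frame of tub between 0.085 and 0.1 m and x of stamp3_ball in the frame of tub between -0.068 and 0.068 m and y of stamp3_ball in the frame of tub between -0.068 and 0.068 m and z of stamp3_ball in the frame of tub between 0.085 and 0.1 m and x of stamp4_ball in the frame of tub between -0.068 and 0.068 m and y of stamp4_ball in the frame of tub between -0.068 and 0.068 m and z of stamp4_ball in the frame of tub between 0.085 and 0.1 m and contact force between the fingers and stamp1 below 0.2 N and contact force between the fingers and stamp2 below 0.2 N and contact force between the fingers and stamp3 below 0.2 N and contact force between the fingers and stamp4 below 0.2 N), for 0.2 s.
2. the lid rests level on the four gasket corners, none of them yet pressed home, and is let go (horizontal distance between lid_handle and tub_rim below 0.009 m and angle between lid_handle's own z axis and vertical below 0.04 rad and z of lid_handle in the frame of tub between 0.151 and 0.16 m and contact force between the fingers and lid below 0.2 N and value of joint each of pad0, pad1, pad2, pad3 below 0.004 m), for 0.2 s.
3. a first corner is pressed home while the other three still stand up (((value of joint pad0 above 0.007 m and value of joint each of pad1, pad2, pad3 below 0.005 m) or (value of joint pad1 above 0.007 m and value of joint each of pad0, pad2, pad3 below 0.005 m) or (value of joint pad2 above 0.007 m and value of joint each of pad0, pad1, pad3 below 0.005 m) or (value of joint pad3 above 0.007 m and value of joint each of pad0, pad1, pad2 below 0.005 m))), for 0.1 s.
At the end, for the whole second after the job is handed in: Every stamp present stands in the tub foot down (shaft within 0.2 rad of upright, foot on the floor); the lid is on the tub, centred within 9 mm, level within 0.015 rad, all four gasket corners pressed at least 7 of 9 mm, and at rest (angle between each of stamp1_ball, stamp2_ball, stamp3_ball, stamp4_ball's own x axis and vertical below 0.2 rad and x of stamp1_ball in the frame of tub between -0.068 and 0.068 m and y of stamp1_ball in the frame of tub between -0.068 and 0.068 m and z of stamp1_ball in the frame of tub between 0.085 and 0.1 m and x of stamp2_ball in the frame of tub between -0.068 and 0.068 m and y of stamp2_ball in the frame of tub between -0.068 and 0.068 m and z of stamp2_ball in the frame of tub between 0.085 and 0.1 m and x of stamp3_ball in the frame of tub between -0.068 and 0.068 m and y of stamp3_ball in the frame of tub between -0.068 and 0.068 m and z of stamp3_ball in the frame of tub between 0.085 and 0.1 m and x of stamp4_ball in the frame of tub between -0.068 and 0.068 m and y of stamp4_ball in the frame of tub between -0.068 and 0.068 m and z of stamp4_ball in the frame of tub between 0.085 and 0.1 m and horizontal distance between lid_handle and tub_rim below 0.009 m and angle between lid_handle's own z axis and vertical below 0.015 rad and z of lid_handle in the frame of tub below 0.1505 m and value of joint each of pad0, pad1, pad2, pad3 above 0.007 m and linear speed of lid below 0.02 m/s); the robot touches nothing.
It fails at once if a bystander (jar cap, jar, cup or spatula) is moved more than 40 mm (distance of any of jar_cap, jar, cup, spatula from where it was at the start of the episode above 0.04 m).
Of stamp1, stamp2, stamp3, stamp4 only 3 to 4 are there at a start; the rules pass over those that are not, and their reading is None.
At some moment in a run one of stamp1, stamp2, stamp3, stamp4 may be knocked a few centimetres aside while the robot is not near it.
It also fails if it takes over 210 s, if anything falls off the work surface, if the arm or the gripper's body presses on something with over 40 N, if the wrist force passes 120 N, or if a joint passes its speed limit or range.

## Robot

A 6-joint arm with a two-finger parallel gripper is mounted at the origin on the work surface. World frame = base frame: x ahead of the robot, y to its left, z up, the work surface at z = 0. Lengths are in m, angles in rad, forces in N, time in s.
With the tool pointing down it reaches from about 0.35 to 0.775 m from the base axis. Payload 7.3 kg.
Tool frame: the origin (TCP) lies at the very end of the fingers, on their centre line; the grasp point (between the pads) lies 19 mm behind it; z points along the fingers, x is the direction in which the jaws open and shut, and the axes are right-handed (so a half turn about z gives the same grasp; the last joint's range is limited). The gripper opens to 92 mm and grips with 3 to 60 N. Pads are 19 mm wide; open, the fingers measure 130 mm over their backs; the gripper's body (75 mm by 190 mm) begins 47 mm behind the grasp point.
Start: joints at [-0.146, 0.342, 1.524, -0, 1.275, -0.146], TCP at [0.525, 0, 0.227] pointing down, gripper open.
Joint ranges: [-2.53, 2.53], [-0.77, 2.02], [0.04, 2.7], [-1, 4.14], [0.28, 2.66], [-3.11, 3.11]. Speed limits (rad/s): [2.57, 2.57, 3.14, 3.14, 3.14, 3.14].

## Interface

Orientations are given as [roll, pitch, yaw] about the fixed x, y, z axes, in that order (R = Rz(yaw) Ry(pitch) Rx(roll)).
In Python, from cell import robot, read_camera, nets gives the robot as it stands. The module is installed in compiled form; this text tells all that it offers.
- The arm moves only by the tool carry_out, never from a script. Its arguments are lists of equal length, an entry for each row: "translation": the shift along the tool's x, y, z in m, a list of three; "turn": the turn, a rotation vector about the tool's x, y, z in rad, a list of three; "gripper": the gripper's target within -1 to 1 (shut at 1, half-way at 0, fully open at -1). A call has 1 to 10 rows; each row shifts and turns the commanded pose from where the row before left it, along the tool's axes as they then stand; what a row does not reach is not made up. A row lasts 1/10 s, in which the tool goes at most 50 mm and 8.59 degrees, less where a joint would pass 70% of its speed; a pose out of reach is approached as far as the arm can. A call with a gripper value outside its range is refused whole. The fingers move at their own pace and stop on an object; "squeeze" is the grip in N (left out, the last holds). Time passes only in rows, so rows that do not move let the fingers close. It gives the time, the measured TCP pose, the force and the opening at its end, in the units of the state.
- robot.observe(): the state, without advancing time (a new reading comes with each control period).
- read_camera(name): name is "scene" or "side" or "wrist"; returns a dict with "img" (420x560x3 uint8, red, green, blue), "fx", "fy", "cx", "cy" (pixels), "world_from_camera" (4x4, takes a point from camera to world coordinates). Camera axes: x right, y down, z forward; pixel columns grow to the right and rows downward; lengths in m; the calibration is good to about 2 mm. A picture is of the moment at which its call begins. There is no depth.
- robot.hand_in(): hands the job in, once; it reports no verdict.
Trained networks look in a picture, given as the dict that the camera call returned (one of the last four; its "shot" number tells which), for a name from the list of things; names that differ only in an ending like _2 or _b are one class to them, and where a whole thing is asked for, a point or a joint stands for the part that bears it (a point fixed in the world has none). Each returns a list of dicts, best first, with "score" (0 to 1); they miss things now and then, are a little off and sometimes report something else, mostly with a low value. They report only what shows in the picture. A call takes as long as a camera call. They do not tell look-alikes from the thing itself.
- nets.regions_of(picture, name): "region" (420x560 bool, what is visible of it) and "pixel" ([column, row] in pixels, amid what is visible of it).
- nets.tip_of(picture, name): "pixel" ([column, row] in pixels: a listed point, or the origin of a listed thing).
The state is a dict: "time": time; "qpos": joint angles; "qvel": joint speeds; "joint_efforts": joint torques, N m; "tool_pos": TCP position; "tool_rot": TCP orientation; "contact_force": force on the tool from outside, world axes, zero at the start; "torque": the same for the moment, N m; "opening": finger opening in m.
Only numpy, scipy, OpenCV 4.12 (cv2) and the standard library are available. Lean on these libraries where they do the work, as an engineer would, in place of code of your own. Each camera call takes 0.05 s, during which the arm holds its last target. There are 200 camera calls.

## Working session

There is one attempt and no reset: what is moved stays moved. The work goes in short steps, Python scripts to look and compute and a tool call to move; the robot and the scene stay as the last step left them, time stands still between calls to the robot, and variables do not carry over. Pictures are saved under pics/ and viewed, about 12 in all and at most 16, crops included, and the job is handed in when it is done.

Besides the shell and the picture viewer there is one more tool, called after "Call:" as name(argument=value, ...) on one line, values as JSON. carry_out: Moves the arm, as the interface text tells. Its arguments: {"type":"object","properties":{"translation":{"type":"array","items":{"type":"array","items":{"type":"number"}}},"turn":{"type":"array","items":{"type":"array","items":{"type":"number"}}},"gripper":{"type":"array","items":{"type":"number"}},"squeeze":{"type":"number"}},"required":["translation","turn","gripper"]}

```bash
mkdir -p pics
cat > h.py <<'E'
import numpy as np, cv2
from cell import robot, read_camera, nets
from scipy.spatial.transform import Rotation as R
def save(p,name,crop=None,s=1):
    im=p["img"][:,:,::-1].copy()
    if crop: im=im[crop[1]:crop[3],crop[0]:crop[2]]
    cv2.imwrite("pics/"+name+".png",cv2.resize(im,None,fx=s,fy=s,interpolation=cv2.INTER_CUBIC))
def ray(p,px):
    T=np.array(p["world_from_camera"]);d=T[:3,:3]@[(px[0]-p["cx"])/p["fx"],(px[1]-p["cy"])/p["fy"],1]
    return T[:3,3],d
def at(p,px,z):
    o,d=ray(p,px);return (o+d*(z-o[2])/d[2])
def proj(p,X):
    T=np.linalg.inv(np.array(p["world_from_camera"]));c=T[:3,:3]@X+T[:3,3]
    return np.array([c[0]/c[2]*p["fx"]+p["cx"],c[1]/c[2]*p["fy"]+p["cy"]])
E
python3 - <<'E'
from h import *
print(robot.observe())
for n in ["scene","side","wrist"]:
    p=read_camera(n);save(p,n+"0");print(n,p["fx"],np.round(p["world_from_camera"],3).tolist())
    for t,z in [("stamp1_ball",.02),("tub_rim",.118),("lid_handle",.042)]:
        for r in nets.tip_of(p,t): print(t,np.round(r["pixel"]),round(r["score"],2),np.round(at(p,r["pixel"],z),3))
    for t,z in [("stamp1_ball",.02)]:
        for r in nets.regions_of(p,t): print("reg",t,np.round(r["pixel"]),round(r["score"],2),np.round(at(p,r["pixel"],z),3), r["region"].sum(), p["img"][r["region"]].mean(0).round())
E
```

```text
{'time': 0.0, 'qpos': array([-1.46001731e-01,  3.42697146e-01,  1.52503795e+00, -2.64352018e-05,
        1.27538891e+00, -1.45962145e-01]), 'qvel': array([-1.62539093e-03,  9.24948361e-04, -1.02709044e-03, -1.89213687e-03,
        3.98200331e-05, -1.38980184e-03]), 'joint_efforts': array([ 7.61924657e-04, -4.31245601e+01, -2.44219762e+01,  7.17750052e-02,
        5.59406646e-02, -1.04314388e-04]), 'tool_pos': array([5.24584439e-01, 7.43263802e-05, 2.26050931e-01]), 'tool_rot': array([-3.14139494e+00,  1.51874795e-03, -3.17207581e-05]), 'contact_force': array([-0.02653887, -0.27870199, -0.15957811]), 'torque': array([0.04988351, 0.00281608, 0.00325858]), 'opening': 0.09173604355832546}
scene 399.38805271747856 [[0.04, 0.685, -0.728, 1.354], [0.999, -0.025, 0.031, -0.054], [0.003, -0.729, -0.685, 0.886], [0.0, 0.0, 0.0, 1.0]]
stamp1_ball [357. 159.] 0.78 [0.181 0.293 0.02 ]
tub_rim [192. 206.] 0.9 [ 0.519 -0.255  0.118]
lid_handle [364. 217.] 0.82 [0.503 0.249 0.042]
reg stamp1_ball [271. 236.] 0.61 [ 0.549 -0.034  0.02 ] 329 [160. 165. 165.]
reg stamp1_ball [377. 164.] 0.46 [0.214 0.357 0.02 ] 143 [201. 117. 146.]
side 414.2778398652745 [[-0.793, -0.407, 0.453, -0.12], [-0.609, 0.551, -0.571, 0.723], [-0.018, -0.729, -0.685, 1.004], [0.0, 0.0, 0.0, 1.0]]
stamp1_ball [297. 353.] 0.76 [0.168 0.299 0.02 ]
stamp1_ball [248. 226.] 0.53 [0.56  0.028 0.02 ]
tub_rim [306. 162.] 0.87 [ 0.532 -0.264  0.118]
lid_handle [218. 276.] 0.86 [0.482 0.25  0.042]
reg stamp1_ball [274. 361.] 0.66 [0.2   0.349 0.02 ] 505 [191. 113. 141.]
reg stamp1_ball [263. 217.] 0.55 [ 0.546 -0.033  0.02 ] 267 [137. 139. 141.]
wrist 326.9430820671463 [[1.0, 0.001, -0.0, 0.524], [0.001, -0.962, -0.275, 0.074], [-0.0, 0.275, -0.962, 0.385], [0.0, 0.0, 0.0, 1.0]]
stamp1_ball [309. 167.] 0.7 [0.561 0.022 0.02 ]
tub_rim [399. 327.] 0.6 [ 0.639 -0.115  0.118]
reg stamp1_ball [297. 216.] 0.73 [ 0.548 -0.035  0.02 ] 2100 [90. 91. 92.]
```

View pics/scene0.png

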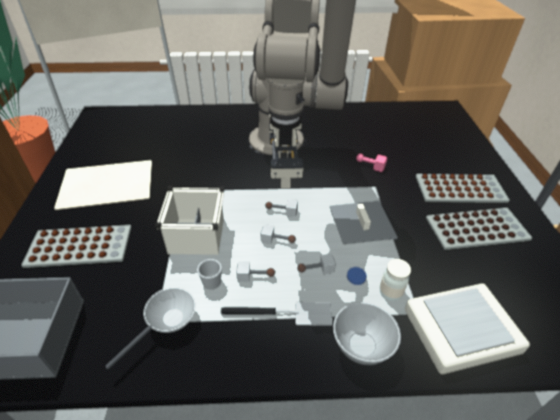

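View pics/side0.png

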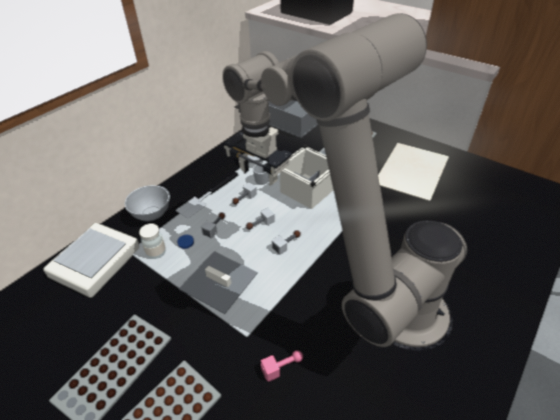

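The scene shows four stamps with dark balls: A ball (268,206), B (292,240), C (271,272) and D (301,268). The pink one at (357,159) is the look-alike, so I leave it. The tub is at (192,220) and the lid at (364,217).

```bash
cat >> h.py <<'E'
def balls(p,box):
    x0,y0,x1,y1=box;im=p["img"][y0:y1,x0:x1].astype(int)
    m=((im[:,:,0]-im[:,:,2]>18)&(im.sum(2)<330)).astype(np.uint8)
    n,l,s,c=cv2.connectedComponentsWithStats(m)
    return [(c[i]+[x0,y0],s[i][4],s[i][2:4]) for i in range(1,n) if s[i][4]>=8]
E
python3 - <<'E'
from h import *
p=read_camera("scene");save(p,"c1",(140,170,420,330),2.8)
for c,a,s in balls(p,(225,190,345,290)): print(c.round(1),a,s,at(p,c,.02).round(4))
q=read_camera("side")
for c,a,s in balls(q,(190,170,340,260)): print("side",c.round(1),a,s,at(q,c,.02).round(4))
# tub: rim
for t,z in [("tub_rim",.118),("lid_handle",.042),("lid",0),("jar",0),("jar_cap",0.0),("cup",0.0),("spatula",0.)]:
    for P in (p,q):
        for r in nets.tip_of(P,t)[:1]: print(t,np.round(r["pixel"]),round(r["score"],2),np.round(at(P,r["pixel"],z),3))
E
```

```text
[268.2 204.6] 19 [5 5] [ 0.413  -0.0385  0.02  ]
[291.4 238.4] 25 [6 6] [0.5616 0.0257 0.02  ]
[300.9 267.3] 28 [5 7] [0.6697 0.0444 0.02  ]
[270.2 271.7] 37 [7 7] [ 0.6817 -0.0401  0.02  ]
side [235.4 200.4] 22 [6 6] [ 0.6786 -0.0409  0.02  ]
side [221.5 215.1] 15 [4 5] [0.6665 0.0439 0.02  ]
side [249.3 225.1] 25 [6 6] [0.5587 0.0238 0.02  ]
side [296.9 233.2] 24 [5 6] [ 0.4099 -0.0406  0.02  ]
tub_rim [189. 205.] 0.8 [ 0.514 -0.264  0.118]
tub_rim [310. 163.] 0.81 [ 0.515 -0.268  0.118]
lid_handle [366. 214.] 0.92 [0.489 0.257 0.042]
lid_handle [218. 273.] 0.76 [0.489 0.244 0.042]
lid [359. 225.] 0.61 [0.494 0.243 0.   ]
lid [219. 282.] 0.65 [0.49  0.244 0.   ]
jar [392. 290.] 0.68 [0.738 0.284 0.   ]
jar [155. 249.] 0.64 [0.747 0.273 0.   ]
jar_cap [353. 280.] 0.67 [0.703 0.184 0.   ]
jar_cap [183. 243.] 0.63 [0.694 0.201 0.   ]
cup [213. 281.] 0.9 [ 0.691 -0.197  0.   ]
cup [261. 178.] 0.75 [ 0.699 -0.21   0.   ]
spatula [358. 229.] 0.62 [0.512 0.234 0.   ]
spatula [212. 195.] 0.55 [ 0.786 -0.027  0.   ]
```

View pics/c1.png

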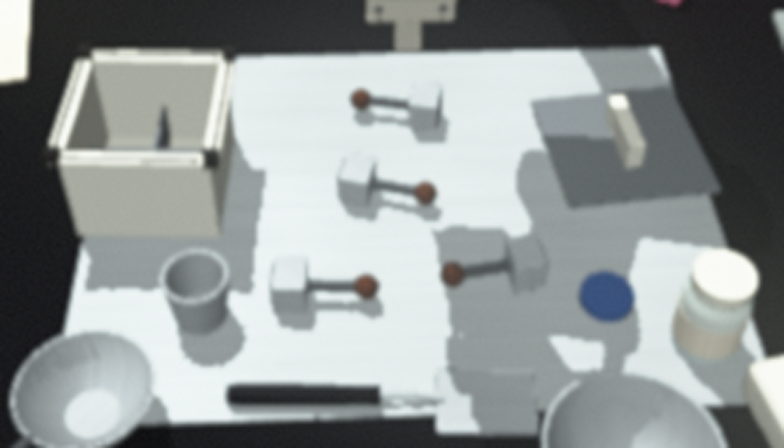

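Crop: four stamps with brown balls at crop pixels (360,99), (425,193), (366,287) and (453,273). The tub is open and upper left, and the lid with its white handle is upper right. Next I measure the shaft yaws.

Run:
```python
from h import *
p=read_camera("scene")
f=lambda x,y,z:at(p,(140+x/2.8,170+y/2.8),z)
for n,a,b in [("A",(360,99),(410,104)),("B",(425,193),(377,186)),("C",(366,287),(308,286)),("D",(453,273),(510,266))]:
    A=f(*a,.02);B=f(*b,.02);d=B-A;print(n,A.round(3),d.round(3),"slope dx/dy deg",np.degrees(np.arctan2(d[0],d[1])).round(1),np.degrees(np.arctan(d[0]/d[1])).round(1))
print("tub blocks",[f(*c,.127).round(3).tolist() for c in [(98,57),(225,57),(57,157),(211,157)]])
print("lid corners",[f(*c,.018).round(3).tolist() for c in [(532,101),(655,90),(718,188),(573,206)]])
print("handle",[f(*c,.052).round(3).tolist() for c in [(619,101),(634,145)]])
```

```text
A [ 0.416 -0.037  0.02 ] [0.01  0.057 0.   ] slope dx/dy deg 10.5 10.5
B [0.564 0.027 0.02 ] [-0.012 -0.05   0.   ] slope dx/dy deg -166.7 13.3
C [ 0.684 -0.039  0.02 ] [-0.003 -0.056 -0.   ] slope dx/dy deg -176.6 3.4
D [0.67  0.047 0.02 ] [-0.007  0.057  0.   ] slope dx/dy deg -6.6 -6.6
tub blocks [[0.458, -0.31, 0.127], [0.463, -0.178, 0.127], [0.603, -0.328, 0.127], [0.608, -0.183, 0.127]]
lid corners [[0.425, 0.159, 0.018], [0.411, 0.304, 0.018], [0.566, 0.336, 0.018], [0.586, 0.179, 0.018]]
handle [[0.465, 0.246, 0.052], [0.533, 0.249, 0.052]]
```

Call:
carry_out(translation=[[-0.04,0.013,0],[-0.04,0.013,0],[-0.033,0.014,0]], turn=[[0,0,0],[0,0,0],[0,0,0]], gripper=[-0.4,-0.4,-0.4], squeeze=20)

```text
time: 1.9
tool_pos: [0.4101, -0.04, 0.2264]
tool_rot: [-3.142, 0.001, 0.001]
contact_force: [0.5, -1.2, 1.1]
opening: 0.0723
```

Run:
```python
from h import *
p=read_camera("wrist");save(p,"w1",s=1.3)
for c,a,s in balls(p,(0,0,560,420)): print(c.round(1),a,s,at(p,c,.02).round(4))
```

```text
[521.3 110.1] 479 [28 24] [0.6692 0.0434 0.02  ]
[416.6 128.4] 414 [24 24] [0.5602 0.0243 0.02  ]
[277.9 187.4] 361 [21 22] [ 0.4106 -0.0408  0.02  ]
[515.6 188.5] 450 [27 22] [ 0.6802 -0.0415  0.02  ]
[130.9 300.4] 799 [27 57] [ 0.2264 -0.1856  0.02  ]
[422.8 300.3] 798 [27 58] [ 0.5928 -0.1846  0.02  ]
[408.2 347.3] 3323 [340  13] [ 0.5823 -0.2541  0.02  ]
```

View pics/w1.png

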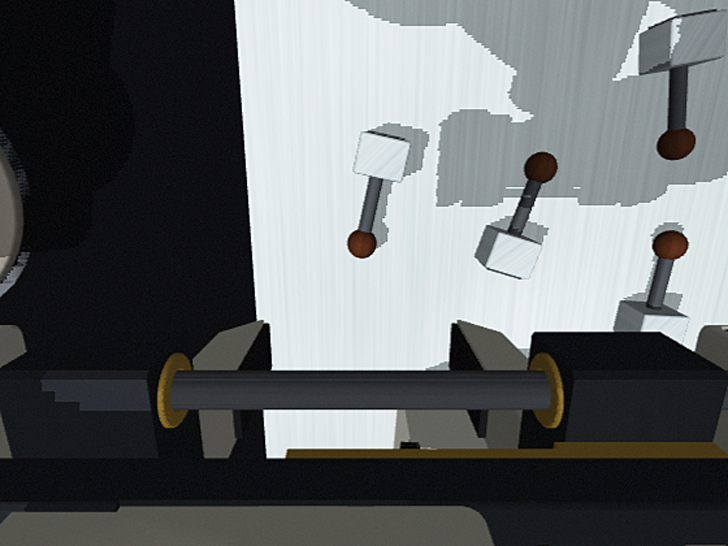

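Wrist view: the four balls sit at about (361,243), (540,167), (676,145) and (670,245), matching the scene and side estimates within 2 mm. I'm grasping A.

Call:
carry_out(translation=[[0,0,0.05],[0,0,0.05],[0,0,0.05],[0,0,0.04],[0,0,0.032],[0,0,0],[0,0,0],[0,0,0],[0,0,0],[0,0,0]], turn=[[0,0,0.1],[0,0,0.1],[0,0,0],[0,0,0],[0,0,0],[0,0,0],[0,0,0],[0,0,0],[0,0,0],[0,0,0]], gripper=[-0.4,-0.4,-0.4,-0.4,-0.4,-0.4,1,1,1,1], squeeze=20)

```text
time: 2.95
tool_pos: [0.4124, -0.0401, 0.0053]
tool_rot: [3.141, -0.001, -0.2]
contact_force: [0.5, 0.5, -1.7]
opening: 0.0368
```

Call:
carry_out(translation=[[0,0,0],[0,0,0],[0,0,-0.01],[0,0,-0.02],[0,0,-0.02],[0,0,-0.02],[0,0,-0.03],[0,0,-0.03],[0,0,-0.03],[0,0,-0.03]], turn=[[0,0,0],[0,0,0],[0,0,0],[0,0,0],[0,0,0],[0,0,0],[0,0,0],[0,0,0],[0,0,0],[0,0,0]], gripper=[1,1,1,1,1,1,1,1,1,1])

```text
time: 3.95
tool_pos: [0.4112, -0.0397, 0.1963]
tool_rot: [-3.141, 0.001, -0.2]
contact_force: [0.5, -0.1, -3.8]
opening: 0.0244
```

Call:
carry_out(translation=[[0,0,-0.03],[0,0,-0.03],[0.012,0.045,-0.003],[0.012,0.045,-0.003],[0.012,0.045,-0.003],[0.012,0.045,-0.003],[0.012,0.045,0],[0.012,0.045,0],[0.012,0.045,0],[0.012,0.04,0]], turn=[[0,0,-0.1],[0,0,-0.1],[0,0,0],[0,0,0],[0,0,0],[0,0,0],[0,0,0],[0,0,0],[0,0,0],[0,0,0]], gripper=[1,1,1,1,1,1,1,1,1,1])

```text
time: 4.95
tool_pos: [0.5075, -0.3968, 0.2666]
tool_rot: [-3.141, 0.001, -0.001]
contact_force: [0.7, -0.5, -2.2]
opening: 0.0242
```

Run:
```python
from h import *
p=read_camera("wrist");save(p,"w2",s=1.3)
print(robot.observe()["tool_pos"])
for t,z in [("tub_rim",.118)]:
    for r in nets.tip_of(p,t): print(t,np.round(r["pixel"]),round(r["score"],2),np.round(at(p,r["pixel"],z),3))
q=read_camera("side");save(q,"s2",(230,90,430,240),4)
```

```text
[ 0.50795486 -0.4024196   0.2646951 ]
tub_rim [289.  40.] 0.79 [ 0.517 -0.259  0.118]
```

View pics/w2.png

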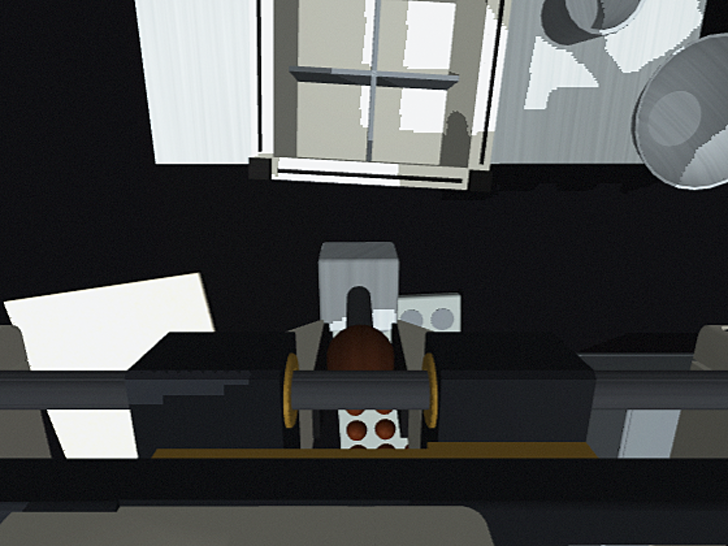

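View pics/s2.png

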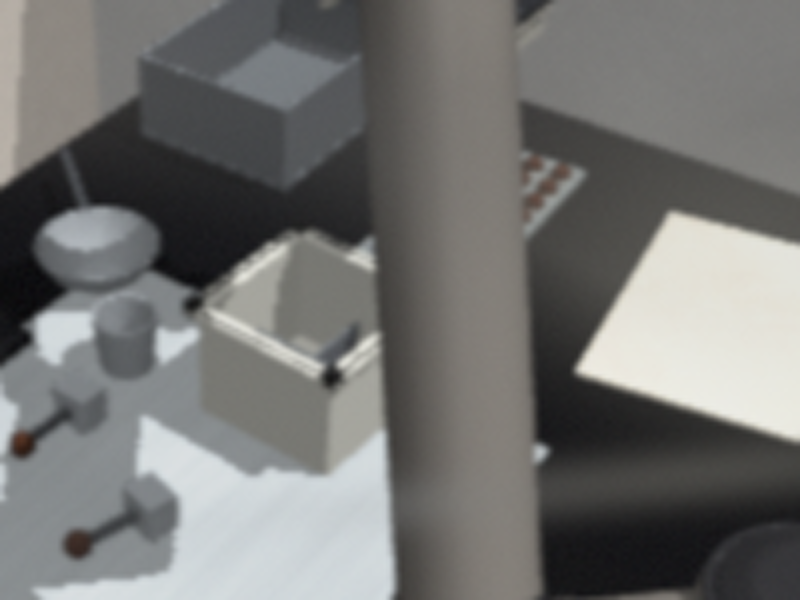

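Wrist view: the divider cross is at about (373,76) and the near gasket blocks at (260,167) and (480,181). The stamp hangs with its foot at (358,285).

Run:
```python
from h import *
p=read_camera("wrist");g=lambda x,y,z:at(p,(x/1.3,y/1.3),z).round(4)
print("cross",g(373,76,.054))
a=g(260,158,.127);b=g(482,171,.127);print("blocks",a,b,b-a)
a=g(290,68,.054);b=g(458,76,.054);print("div",a,b,np.arctan2((b-a)[1],(b-a)[0]))
t=robot.observe()["tool_pos"];print(t)
for X in [[0,0,.016],[0,0,-.042],[0,0,-.074],[-.02,.02,-.042],[.02,.02,-.042]]: print(X,proj(p,t+np.array(X))*1.3)
```

```text
cross [ 0.5169 -0.2627  0.054 ]
blocks [ 0.4394 -0.3251  0.127 ] [ 0.589  -0.3338  0.127 ] [ 0.1496 -0.0087  0.    ]
div [ 0.4511 -0.2567  0.054 ] [ 0.5845 -0.2629  0.054 ] -0.04644334027145006
[ 0.50726307 -0.39535985  0.26557614]
[0, 0, 0.016] [361.2210972  359.08064383]
[0, 0, -0.042] [361.17552015 305.40737552]
[0, 0, -0.074] [361.15936234 286.37931102]
[-0.02, 0.02, -0.042] [319.87087985 266.52766822]
[0.02, 0.02, -0.042] [402.41184922 266.42548165]
```

Call:
carry_out(translation=[[-0.005,-0.025,0],[-0.005,-0.03,0],[-0.005,-0.03,0],[-0.005,-0.015,0],[0,0,0],[0,0,0],[0,0,0],[0,0,0],[0,0,0],[0,0,0]], turn=[[0,0,0],[0,0,0],[0,0,0],[0,0,0.05],[0,0,0],[0,0,0],[0,0,0],[0,0,0],[0,0,0],[0,0,0]], gripper=[1,1,1,1,1,1,1,1,1,1], squeeze=12)

```text
time: 6.15
tool_pos: [0.488, -0.2954, 0.2665]
tool_rot: [-3.141, 0.0, -0.05]
contact_force: [0.1, -0.4, -3.0]
opening: 0.0248
```

Run:
```python
from h import *
p=read_camera("scene");save(p,"sc3",(130,100,310,280),3.3)
print(robot.observe()["tool_pos"])
t=robot.observe()["tool_pos"]
for X in [[0,0,.016],[0,0,-.042],[0,0,-.074]]: print(X,(proj(p,t+np.array(X))-[130,100])*3.3)
```

```text
[ 0.4879568  -0.29531798  0.26650004]
[0, 0, 0.016] [128.77471193 172.46092072]
[0, 0, -0.042] [141.57876146 231.08354161]
[0, 0, -0.074] [148.2465211  261.61150422]
```

View pics/sc3.png

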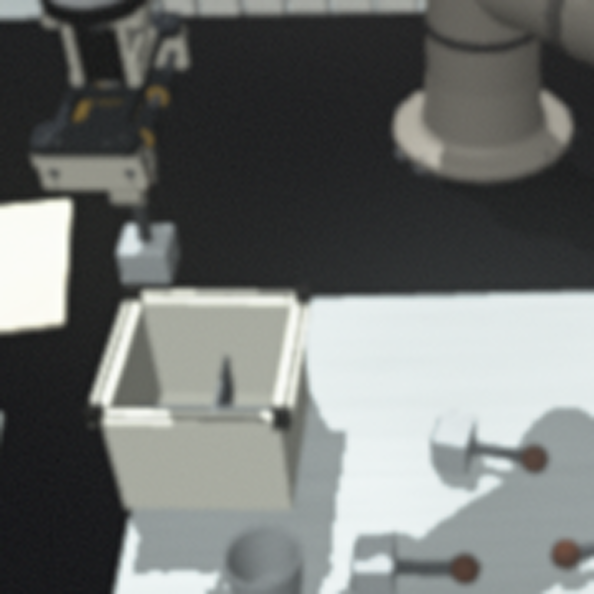

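The foot hangs at about (148,252), where a plumb stamp should be. I lower it.

Call:
carry_out(translation=[[0,0,0.045],[0,0,0.045],[0,0,0.04],[0,0,0.03],[0,0,0.02],[0,0,0.004],[0,0,0],[0,0,0]], turn=[[0,0,0],[0,0,0],[0,0,0],[0,0,0],[0,0,0],[0,0,0],[0,0,0],[0,0,0]], gripper=[1,1,1,1,1,1,1,1])

```text
time: 7.0
tool_pos: [0.4887, -0.2955, 0.0839]
tool_rot: [3.141, -0.002, -0.05]
contact_force: [0.3, 0.5, -2.9]
opening: 0.0249
```

Call:
carry_out(translation=[[0,0,0],[0,0,0],[0,0,0],[0,0,0]], turn=[[0,0,0],[0,0,0],[0,0,0],[0,0,0]], gripper=[0.25,0.25,0.25,0.25])

```text
time: 7.4
tool_pos: [0.4883, -0.2951, 0.0833]
tool_rot: [3.141, -0.001, -0.05]
contact_force: [-1.1, -0.1, -0.6]
opening: 0.0342
```

Call:
carry_out(translation=[[0,0,-0.04],[0,0,-0.05],[0,0,-0.05],[0.008,-0.046,0],[0.008,-0.046,0],[0.008,-0.046,0],[0.008,-0.046,0],[0.008,-0.046,0],[0.008,-0.046,0],[0.008,-0.046,0]], turn=[[0,0,0],[0,0,0],[0,0,0],[0,0,0],[0,0,0],[0,0,0],[0,0,0],[0,0,0],[0,0,0],[0,0,0]], gripper=[0.25,0.25,0.25,0.25,0,-0.4,-0.4,-0.4,-0.4,-0.4], squeeze=20)

```text
time: 8.4
tool_pos: [0.5602, 0.0257, 0.2231]
tool_rot: [3.142, -0.001, -0.05]
contact_force: [0.6, 0.7, -0.9]
opening: 0.064
```

```bash
cat >> h.py <<'E'
def step(yaw,P,tgt):
    d=np.array(tgt)-P;Rz=R.from_euler("xyz",[np.pi,0,yaw]);return Rz.inv().apply(d).round(4)
E
cat > look.py <<'E'
from h import *
p=read_camera("wrist")
for c,a,s in balls(p,(0,0,560,250)): print(c.round(1),a,s,at(p,c,.02).round(4),at(p,c,.094).round(4))
q=read_camera("scene")
for c,a,s in balls(q,(165,170,345,290)): print("sc",c.round(1),a,s,at(q,c,.02).round(4),at(q,c,.094).round(4))
o=robot.observe();print(o["tool_pos"],o["tool_rot"])
E
python3 look.py
```

```text
[373.6 168.1] 376 [24 21] [0.6677 0.042  0.02  ] [0.6463 0.0538 0.094 ]
[275.9 189.6] 350 [21 22] [0.5586 0.0231 0.02  ] [0.5595 0.0387 0.094 ]
[382.  239.4] 328 [21 20] [ 0.6803 -0.0427  0.02  ] [ 0.6563 -0.0136  0.094 ]
sc [180.2 206.4] 44 [7 8] [ 0.4108 -0.3189  0.02  ] [ 0.4913 -0.2963  0.094 ]
sc [291.4 238.2] 24 [6 6] [0.5612 0.0257 0.02  ] [0.6289 0.0188 0.094 ]
sc [301.2 267.4] 32 [7 6] [0.67   0.0451 0.02  ] [0.7284 0.0366 0.094 ]
sc [270.2 271.7] 37 [7 7] [ 0.6817 -0.0401  0.02  ] [ 0.7391 -0.0413  0.094 ]
[0.56044634 0.02910942 0.22290482] [-3.13978875e+00 -7.04384376e-04 -4.39808655e-02]
```

Call:
carry_out(translation=[[0,0.003,0.04],[0,0,0.05],[0,0,0.05],[0,0,0.045],[0,0,0.034],[0,0,0],[0,0,0],[0,0,0],[0,0,0],[0,0,0]], turn=[[0,0,0.09],[0,0,0.09],[0,0,0],[0,0,0],[0,0,0],[0,0,0],[0,0,0],[0,0,0],[0,0,0],[0,0,0]], gripper=[-0.4,-0.4,-0.4,-0.4,-0.4,-0.4,1,1,1,1], squeeze=20)

```text
time: 9.5
tool_pos: [0.5601, 0.0206, 0.0041]
tool_rot: [-3.142, -0.001, -0.23]
contact_force: [-1.1, -0.5, 0.4]
opening: 0.0368
```

Call:
carry_out(translation=[[0,0,0],[0,0,0],[0,0,-0.01],[0,0,-0.02],[0,0,-0.02],[0,0,-0.03],[0,0,-0.04],[0,0,-0.04],[0,0,-0.05],[0,0,-0.04]], turn=[[0,0,0],[0,0,0],[0,0,0],[0,0,0],[0,0,0],[0,0,0],[0,0,0],[0,0,0],[0,0,-0.09],[0,0,-0.09]], gripper=[1,1,1,1,1,1,1,1,1,1])

```text
time: 10.5
tool_pos: [0.5594, 0.0207, 0.2566]
tool_rot: [3.141, -0.001, -0.046]
contact_force: [1.6, -2.1, -3.3]
opening: 0.0244
```

Call:
carry_out(translation=[[0,0.035,-0.01],[0,0.045,0],[0,0.045,0],[0,0.045,0],[0.002,0.045,0],[0,0.045,0],[0,0.035,0],[0,0.025,0],[0,0,0],[0,0,0]], turn=[[0,0,0],[0,0,0],[0,0,0],[0,0,0],[0,0,0],[0,0,0],[0,0,0],[0,0,0],[0,0,0],[0,0,0]], gripper=[1,1,1,1,1,1,1,1,1,1], squeeze=12)

```text
time: 11.5
tool_pos: [0.5453, -0.2989, 0.2633]
tool_rot: [-3.14, 0.001, -0.051]
contact_force: [0.4, 0.6, -4.3]
opening: 0.0249
```

Call:
carry_out(translation=[[0,0,0],[0,0,0],[0,0,0],[0,0,0],[0,0,0]], turn=[[0,0,0],[0,0,0],[0,0,0],[0,0,0],[0,0,0]], gripper=[1,1,1,1,1])

```text
time: 12.0
tool_pos: [0.546, -0.2984, 0.2638]
tool_rot: [-3.141, -0.0, -0.049]
contact_force: [-0.1, 0.8, -3.8]
opening: 0.0245
```

```bash
cat > hang.py <<'E'
from h import *
# bright foot blob of the hanging stamp vs predicted
q=read_camera("scene");t=robot.observe()["tool_pos"]
a=proj(q,t+np.array([0,0,-.058]))
c=a.astype(int);im=q["img"][c[1]-18:c[1]+18,c[0]-18:c[0]+18].astype(int)
m=((im.max(2)-im.min(2)<25)&(im.min(2)>95)).astype(np.uint8)
n,l,s,cc=cv2.connectedComponentsWithStats(m);print("tool",t.round(4),"pred",a.round(1),[(cc[i]+c-18,s[i].tolist()) for i in range(1,n) if s[i][4]>15])
save(q,"hang",(c[0]-40,c[1]-45,c[0]+40,c[1]+45),5)
E
python3 hang.py
```

```text
tool [ 0.546  -0.2986  0.2638] pred [169.6 189.3] [(array([160.52      , 172.66666667]), [0, 0, 19, 6, 75]), (array([173.92946058, 194.89419087]), [11, 11, 25, 25, 482])]
```

Call:
carry_out(translation=[[0,0,0.04],[0,0,0.045],[0,0,0.04],[0,0,0.03],[0,0,0.02],[0,0,0.005],[0,0,0],[0,0,0]], turn=[[0,0,0],[0,0,0],[0,0,0],[0,0,0],[0,0,0],[0,0,0],[0,0,0],[0,0,0]], gripper=[1,1,1,1,1,1,1,1])

```text
time: 12.85
tool_pos: [0.5464, -0.2992, 0.0846]
tool_rot: [3.141, -0.001, -0.05]
contact_force: [-0.5, 0.1, -4.0]
opening: 0.025
```

Call:
carry_out(translation=[[0,0,0],[0,0,0],[0,0,0],[0,0,0]], turn=[[0,0,0],[0,0,0],[0,0,0],[0,0,0]], gripper=[0.25,0.25,0.25,0.25])

```text
time: 13.25
tool_pos: [0.5462, -0.299, 0.0843]
tool_rot: [3.141, -0.001, -0.05]
contact_force: [-1.1, 0.0, -0.4]
opening: 0.0347
```

Call:
carry_out(translation=[[0,0,-0.04],[0,0,-0.05],[0,0,-0.05],[0.0173,-0.0376,0],[0.0173,-0.0376,0],[0.0173,-0.0376,0],[0.0173,-0.0376,0],[0.0173,-0.0376,0],[0.0173,-0.0376,0],[0.0173,-0.0376,0]], turn=[[0,0,0],[0,0,0],[0,0,0],[0,0,0],[0,0,0],[0,0,0],[0,0,0],[0,0,0],[0,0,0],[0,0,0]], gripper=[0.25,0.25,0.25,0.25,0,-0.4,-0.4,-0.4,-0.4,-0.4], squeeze=20)

```text
time: 14.25
tool_pos: [0.6806, -0.0405, 0.2241]
tool_rot: [3.141, -0.001, -0.05]
contact_force: [0.9, -0.2, 0.5]
opening: 0.0643
```

```bash
python3 look.py
```

```text
[260.5 110.3] 447 [24 24] [0.6671 0.0429 0.02  ] [0.6705 0.0409 0.094 ]
[552.1 208.2] 1380 [ 22 121] [ 0.9945 -0.0806  0.02  ] [ 0.931  -0.0573  0.094 ]
[276.3 188.3] 376 [22 22] [ 0.6795 -0.0418  0.02  ] [ 0.6804 -0.0265  0.094 ]
sc [259.  182.7] 11 [3 5] [ 0.3018 -0.067   0.02  ] [ 0.3917 -0.0659  0.094 ]
sc [286.9 183.3] 11 [3 5] [0.3082 0.0278 0.02  ] [0.3975 0.0208 0.094 ]
sc [180.  206.4] 44 [8 8] [ 0.4111 -0.3193  0.02  ] [ 0.4916 -0.2967  0.094 ]
sc [177.9 219.1] 53 [9 7] [ 0.4685 -0.3183  0.02  ] [ 0.5441 -0.2957  0.094 ]
sc [301.2 267.4] 32 [7 6] [0.67   0.0451 0.02  ] [0.7284 0.0366 0.094 ]
sc [270.3 271.7] 36 [7 7] [ 0.6816 -0.0398  0.02  ] [ 0.739  -0.0411  0.094 ]
[ 0.68146696 -0.0366864   0.22344694] [-3.13980028e+00 -8.42508357e-04 -4.43146990e-02]
```

Call:
carry_out(translation=[[0,0.002,0.04],[0,0,0.05],[0,0,0.05],[0,0,0.045],[0,0,0.034],[0,0,0],[0,0,0],[0,0,0],[0,0,0],[0,0,0]], turn=[[0,0,0.01],[0,0,0],[0,0,0],[0,0,0],[0,0,0],[0,0,0],[0,0,0],[0,0,0],[0,0,0],[0,0,0]], gripper=[-0.4,-0.4,-0.4,-0.4,-0.4,-0.4,1,1,1,1], squeeze=20)

```text
time: 15.35
tool_pos: [0.68, -0.0442, 0.0052]
tool_rot: [3.141, -0.001, -0.06]
contact_force: [0.0, 0.6, -0.7]
opening: 0.0365
```

Call:
carry_out(translation=[[0,0,0],[0,0,0],[0,0,-0.01],[0,0,-0.02],[0,0,-0.02],[0,0,-0.03],[0,0,-0.04],[0,0,-0.05],[0,0,-0.05],[0,0,-0.04]], turn=[[0,0,0],[0,0,0],[0,0,0],[0,0,0],[0,0,0],[0,0,0],[0,0,0],[0,0,0],[0,0,0],[0,0,-0.01]], gripper=[1,1,1,1,1,1,1,1,1,1])

```text
time: 16.35
tool_pos: [0.6796, -0.0441, 0.2682]
tool_rot: [3.141, -0.002, -0.05]
contact_force: [0.7, -0.7, -4.4]
opening: 0.0246
```

Call:
carry_out(translation=[[-0.014,0.021,0],[-0.02,0.03,0],[-0.02,0.03,0],[-0.02,0.03,0],[-0.02,0.03,0],[-0.018,0.03,0],[-0.01,0.02,0],[0,0,0],[0,0,0],[0,0,0]], turn=[[0,0,0],[0,0,0],[0,0,0],[0,0,0],[0,0,0],[0,0,0],[0,0,0],[0,0,0],[0,0,0],[0,0,0]], gripper=[1,1,1,1,1,1,1,1,1,1], squeeze=12)

```text
time: 17.35
tool_pos: [0.5487, -0.2276, 0.2646]
tool_rot: [-3.14, 0.0, -0.049]
contact_force: [0.8, 1.2, -4.4]
opening: 0.0248
```

Call:
carry_out(translation=[[0,0,0],[0,0,0],[0,0,0],[0,0,0],[0,0,0]], turn=[[0,0,0],[0,0,0],[0,0,0],[0,0,0],[0,0,0]], gripper=[1,1,1,1,1])

```text
time: 17.85
tool_pos: [0.5486, -0.2286, 0.2647]
tool_rot: [3.142, -0.0, -0.05]
contact_force: [0.8, -0.2, -4.9]
opening: 0.025
```

Call:
carry_out(translation=[[0,0,0.04],[0,0,0.045],[0,0,0.04],[0,0,0.03],[0,0,0.02],[0,0,0.006],[0,0,0],[0,0,0]], turn=[[0,0,0],[0,0,0],[0,0,0],[0,0,0],[0,0,0],[0,0,0],[0,0,0],[0,0,0]], gripper=[1,1,1,1,1,1,1,1])

```text
time: 18.65
tool_pos: [0.5491, -0.2291, 0.0846]
tool_rot: [3.141, -0.001, -0.05]
contact_force: [0.2, -0.1, -3.8]
opening: 0.0249
```

Call:
carry_out(translation=[[0,0,0],[0,0,0],[0,0,0],[0,0,0]], turn=[[0,0,0],[0,0,0],[0,0,0],[0,0,0]], gripper=[0.25,0.25,0.25,0.25])

```text
time: 19.05
tool_pos: [0.5488, -0.2289, 0.0843]
tool_rot: [3.141, -0.001, -0.05]
contact_force: [1.0, 0.7, 0.1]
opening: 0.0341
```

Call:
carry_out(translation=[[0,0,-0.04],[0,0,-0.05],[0,0,-0.05],[0.015,-0.0396,0],[0.015,-0.0396,0],[0.015,-0.0396,0],[0.015,-0.0396,0],[0.015,-0.0396,0],[0.015,-0.0396,0],[0.015,-0.0396,0]], turn=[[0,0,0],[0,0,0],[0,0,0],[0,0,0],[0,0,0],[0,0,0],[0,0,0],[0,0,0],[0,0,0],[0,0,0]], gripper=[0.25,0.25,0.25,0.25,0,-0.4,-0.4,-0.4,-0.4,-0.4], squeeze=20)

```text
time: 20.05
tool_pos: [0.6677, 0.0446, 0.224]
tool_rot: [3.142, -0.001, -0.05]
contact_force: [1.1, -0.9, -0.6]
opening: 0.0639
```

```bash
python3 look.py
```

```text
[554.  219.8] 737 [16 86] [ 0.9863 -0.0097  0.02  ] [0.9218 0.0164 0.094 ]
[276.8 189.2] 353 [22 21] [0.6672 0.0422 0.02  ] [0.6679 0.0577 0.094 ]
sc [296.5 178.3] 17 [6 6] [0.2825 0.0625 0.02  ] [0.3741 0.0526 0.094 ]
sc [320.3 194.1] 15 [3 9] [0.3679 0.1344 0.02  ] [0.4521 0.1183 0.094 ]
sc [180.2 206.4] 44 [7 8] [ 0.4108 -0.3189  0.02  ] [ 0.4913 -0.2963  0.094 ]
sc [177.9 219.1] 53 [9 7] [ 0.4685 -0.3183  0.02  ] [ 0.5441 -0.2957  0.094 ]
sc [202.5 219.7] 46 [8 7] [ 0.4737 -0.2423  0.02  ] [ 0.5489 -0.2262  0.094 ]
sc [301.2 267.3] 31 [7 6] [0.6697 0.0452 0.02  ] [0.7281 0.0367 0.094 ]
[0.66820343 0.04824041 0.22327551] [-3.13974678e+00 -5.35205078e-04 -4.44800638e-02]
```

Call:
carry_out(translation=[[0,0.001,0.04],[0,0,0.05],[0,0,0.05],[0,0,0.045],[0,0,0.034],[0,0,0],[0,0,0],[0,0,0],[0,0,0],[0,0,0]], turn=[[0,0,-0.08],[0,0,-0.08],[0,0,0],[0,0,0],[0,0,0],[0,0,0],[0,0,0],[0,0,0],[0,0,0],[0,0,0]], gripper=[-0.4,-0.4,-0.4,-0.4,-0.4,-0.4,1,1,1,1], squeeze=20)

```text
time: 21.15
tool_pos: [0.6673, 0.0417, 0.0052]
tool_rot: [3.141, -0.001, 0.11]
contact_force: [-0.1, 0.3, 0.3]
opening: 0.037
```

Call:
carry_out(translation=[[0,0,0],[0,0,0],[0,0,-0.01],[0,0,-0.02],[0,0,-0.02],[0,0,-0.03],[0,0,-0.04],[0,0,-0.05],[0,0,-0.05],[0,0,-0.04]], turn=[[0,0,0],[0,0,0],[0,0,0],[0,0,0],[0,0,0],[0,0,0],[0,0,0],[0,0,0],[0,0,0.08],[0,0,0.08]], gripper=[1,1,1,1,1,1,1,1,1,1])

```text
time: 22.15
tool_pos: [0.6669, 0.0422, 0.2683]
tool_rot: [-3.141, -0.002, -0.053]
contact_force: [0.0, 1.4, -3.8]
opening: 0.0245
```

Call:
carry_out(translation=[[-0.015,0.026,0],[-0.022,0.037,0],[-0.023,0.04,0],[-0.023,0.04,0],[-0.023,0.04,0],[-0.023,0.04,0],[-0.02,0.033,0],[-0.013,0.0205,0],[0,0,0],[0,0,0]], turn=[[0,0,0],[0,0,0],[0,0,0],[0,0,0],[0,0,0],[0,0,0],[0,0,0],[0,0,0],[0,0,0],[0,0,0]], gripper=[1,1,1,1,1,1,1,1,1,1], squeeze=12)

```text
time: 23.15
tool_pos: [0.4912, -0.2262, 0.2649]
tool_rot: [-3.141, -0.0, -0.051]
contact_force: [0.3, 0.3, -4.2]
opening: 0.0252
```

Call:
carry_out(translation=[[0,0,0],[0,0,0],[0,0,0],[0,0,0],[0,0,0],[0,0,0]], turn=[[0,0,0],[0,0,0],[0,0,0],[0,0,0],[0,0,0],[0,0,0]], gripper=[1,1,1,1,1,1])

```text
time: 23.75
tool_pos: [0.4917, -0.2261, 0.2647]
tool_rot: [3.141, -0.0, -0.05]
contact_force: [-0.0, -0.4, -3.9]
opening: 0.0247
```

Call:
carry_out(translation=[[0,0,0.04],[0,0,0.045],[0,0,0.04],[0,0,0.03],[0,0,0.02],[0,0,0.006],[0,0,0],[0,0,0]], turn=[[0,0,0],[0,0,0],[0,0,0],[0,0,0],[0,0,0],[0,0,0],[0,0,0],[0,0,0]], gripper=[1,1,1,1,1,1,1,1])

```text
time: 24.55
tool_pos: [0.4921, -0.2265, 0.0845]
tool_rot: [3.141, -0.001, -0.05]
contact_force: [0.1, -0.1, -4.0]
opening: 0.0251
```

Call:
carry_out(translation=[[0,0,0],[0,0,0],[0,0,0],[0,0,0],[0,0,-0.04],[0,0,-0.05],[0,0,-0.05],[0,0,-0.02]], turn=[[0,0,0],[0,0,0],[0,0,0],[0,0,0],[0,0,0],[0,0,0],[0,0,0],[0,0,0]], gripper=[0.25,0.25,0.25,0.25,0.25,0.25,0.25,0.25])

```text
time: 25.35
tool_pos: [0.4931, -0.227, 0.2493]
tool_rot: [3.137, -0.008, -0.05]
contact_force: [0.3, -0.4, -0.1]
opening: 0.0345
```

Call:
carry_out(translation=[[-0.003,-0.03,-0.01],[-0.003,-0.045,0],[-0.003,-0.045,0],[-0.003,-0.045,0],[-0.003,-0.045,0],[-0.003,-0.045,0],[-0.003,-0.045,0],[-0.002,-0.045,0],[0,-0.045,0],[0,-0.016,0]], turn=[[0,0,0],[0,0,0],[0,0,0],[0,0,0],[0,0,0],[0,0,0],[0,0,0],[0,0,0],[0,0,0],[0,0,0]], gripper=[0,0,0,0,0,0,0,0,0,0])

```text
time: 26.35
tool_pos: [0.4884, 0.1842, 0.254]
tool_rot: [-3.14, -0.001, -0.047]
contact_force: [0.2, -0.8, -0.5]
opening: 0.0459
```

```bash
python3 look.py
python3 - <<'E'
from h import *
p=read_camera("wrist")
for r in nets.tip_of(p,"lid_handle")+nets.tip_of(p,"lid"): print(np.round(r["pixel"]),round(r["score"],2),at(p,r["pixel"],.042).round(4))
q=read_camera("scene")
a=np.vstack([cv2.resize(p["img"][:330],(560,330)),cv2.resize(q["img"][170:270,150:310],(560,350))])
cv2.imwrite("pics/w4.png",a[:600+80,:,::-1][:598])
cv2.imwrite("pics/w4.png",np.hstack([cv2.resize(p["img"],(440,330)),cv2.resize(q["img"][170:270,160:270],(360,330))])[:,:,::-1])
E
```

```text
[16.2 32.8] 963 [34 53] [0.2149 0.3603 0.02  ] [0.2671 0.3409 0.094 ]
sc [180.2 206.3] 43 [7 8] [ 0.4104 -0.319   0.02  ] [ 0.491  -0.2964  0.094 ]
sc [204.9 205.7] 40 [7 7] [ 0.4107 -0.2404  0.02  ] [ 0.4912 -0.2245  0.094 ]
sc [177.9 219.1] 53 [9 7] [ 0.4685 -0.3183  0.02  ] [ 0.5441 -0.2957  0.094 ]
sc [202.8 219.3] 46 [9 7] [ 0.4722 -0.2416  0.02  ] [ 0.5475 -0.2256  0.094 ]
[0.48855612 0.18279325 0.25372131] [-3.14108592e+00 -2.49909086e-04 -4.62709838e-02]
[273. 131.] 0.76 [0.4865 0.2442 0.042 ]
[274. 132.] 0.77 [0.4873 0.2436 0.042 ]
```

View pics/w4.png

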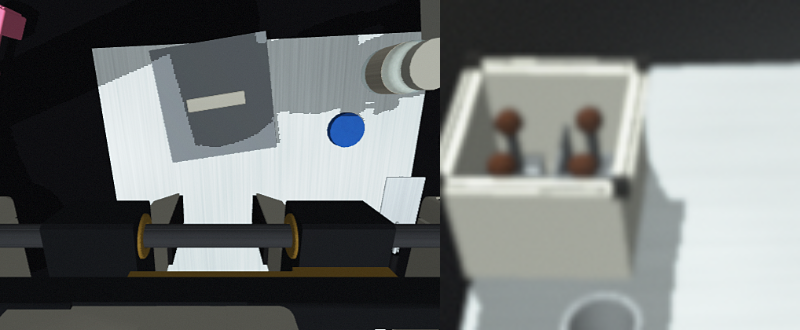

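All four balls stand in separate compartments at about (508,122), (588,118), (500,163) and (582,163). The handle is at (187,105)-(245,98) in the left half.

```bash
cat > lid.py <<'E'
from h import *
p=read_camera("wrist");o=robot.observe()
r=nets.tip_of(p,"lid_handle")[0]["pixel"];print("net",r)
im=p["img"].astype(int);x,y=[int(v) for v in r]
x0,y0=max(x-75,0),max(y-40,0);sub=im[y0:y+40,x0:x+75]
m=((sub[:,:,0]-sub[:,:,2]>8)&(sub.min(2)>110)).astype(np.uint8)
n,l,s,c=cv2.connectedComponentsWithStats(m)
i=1+np.argmax(s[1:,4]);ys,xs=np.where(l==i);print(s[i],c[i]+[x0,y0])
rc=cv2.minAreaRect(np.stack([xs+x0,ys+y0],1).astype(np.float32));b=cv2.boxPoints(rc);print(rc)
P=np.array([at(p,q,.052) for q in b]);print(P.round(4).tolist(),"centre",P.mean(0).round(4))
e=sorted([(np.linalg.norm(P[k]-P[k-1]),np.arctan2(*(P[k]-P[k-1])[1::-1])) for k in range(4)]);print(e)
print(o["tool_pos"],o["tool_rot"])
E
python3 lid.py
```

```text
net [276.5, 129.6]
[ 36  23  74  28 550] [273.63818182 126.17818182]
((273.74322509765625, 125.45947265625), (16.604297637939453, 73.65074157714844), 80.53767395019531)
[[0.4487, 0.2508, 0.052], [0.526, 0.2592, 0.052], [0.5285, 0.2424, 0.052], [0.4502, 0.2337, 0.052]] centre [0.4883 0.2466 0.052 ]
[(np.float64(0.017003518952896323), np.float64(-1.4224277909903442)), (np.float64(0.01716335241583284), np.float64(1.658134584523702)), (np.float64(0.07777164944515225), np.float64(0.1083187257615104)), (np.float64(0.0788127065444935), np.float64(-3.031120834134192))]
[0.4890024  0.17933857 0.25384654] [ 3.14133074e+00 -2.23945719e-04 -5.15073842e-02]
```

Call:
carry_out(translation=[[-0.002,-0.033,0],[-0.002,-0.033,0],[0,0,0],[0,0,0],[0,0,0],[0,0,0],[0,0,0],[0,0,0],[0,0,0],[0,0,0]], turn=[[0,0,0],[0,0,0],[0,0,0.14],[0,0,0.14],[0,0,0.14],[0,0,0.14],[0,0,0.14],[0,0,0.14],[0,0,0.14],[0,0,0.14]], gripper=[0,0,0,0,0,0,0,0,0,0])

```text
time: 27.75
tool_pos: [0.4885, 0.2456, 0.2538]
tool_rot: [-3.142, -0.0, -1.177]
contact_force: [-0.9, 0.1, 0.7]
opening: 0.0456
```

Call:
carry_out(translation=[[0,0,0],[0,0,0],[0,0,0.03],[0,0,0.03],[0,0,0.03],[0,0,0]], turn=[[0,0,0.14],[0,0,0.15],[0,0,0],[0,0,0],[0,0,0],[0,0,0]], gripper=[0,0,0,0,0,0])

```text
time: 28.35
tool_pos: [0.4861, 0.2449, 0.1602]
tool_rot: [3.134, -0.002, -1.461]
contact_force: [0.1, 0.2, -0.2]
opening: 0.046
```

```bash
python3 lid.py
```

```text
net [276.2, 203.6]
[ 64   0  21  80 965] [274.57305699 200.19378238]
((275.0, 202.5), (79.0, 20.0), 90.0)
[[0.5233, 0.258, 0.052], [0.5251, 0.2419, 0.052], [0.457, 0.2339, 0.052], [0.4551, 0.2511, 0.052]] centre [0.4901 0.2462 0.052 ]
[(np.float64(0.016210658454861568), np.float64(-1.461061417671205)), (np.float64(0.017390177826291892), np.float64(1.6797464304553744)), (np.float64(0.0685326708791855), np.float64(0.09997720186010858)), (np.float64(0.06854495951451982), np.float64(-3.0244055901601965))]
[0.48750388 0.24548682 0.16263851] [ 3.13791459e+00 -9.14379395e-04 -1.46128438e+00]
```

Call:
carry_out(translation=[[0,0,0.04],[0,0,0.04],[0,0,0.03],[0,0,0.02],[0,0,0.007],[0,0,0],[0,0,0],[0,0,0],[0,0,0],[0,0,0]], turn=[[0,0,0],[0,0,0],[0,0,0],[0,0,0],[0,0,0],[0,0,0],[0,0,0],[0,0,0],[0,0,0],[0,0,0]], gripper=[0,0,0,0,0,0,1,1,1,1], squeeze=50)

```text
time: 29.45
tool_pos: [0.4886, 0.2467, 0.0275]
tool_rot: [-3.14, 0.0, -1.46]
contact_force: [-0.1, 0.6, -0.3]
opening: 0.0184
```

Call:
carry_out(translation=[[0,0,0],[0,0,-0.01],[0,0,-0.02],[0,0,-0.03],[0,0,-0.03],[0,0,-0.04],[0,0,-0.04],[0,0,-0.03],[0,0,0],[0,0,0]], turn=[[0,0,0],[0,0,0],[0,0,0],[0,0,0],[0,0,0],[0,0,0],[0,0,0],[0,0,0],[0,0,0],[0,0,0]], gripper=[1,1,1,1,1,1,1,1,1,1])

```text
time: 30.45
tool_pos: [0.4876, 0.2464, 0.2262]
tool_rot: [3.141, -0.0, -1.46]
contact_force: [-0.4, -1.1, -2.6]
opening: 0.0173
```

```bash
python3 lid.py
python3 - <<'E'
from h import *
p=read_camera("wrist");save(p,"w5",s=1.0)
E
```

```text
net [277.7, 278.0]
[  56    0   39   47 1115] [277.24035874 261.30403587]
((276.9999694824219, 261.0), (37.99999237060547, 45.99999237060547), 0.0)
[[0.3808, 0.2552, 0.052], [0.4356, 0.2605, 0.052], [0.4402, 0.2197, 0.052], [0.3855, 0.2127, 0.052]] centre [0.4105 0.237  0.052 ]
[(np.float64(0.04106285584093467), np.float64(-1.4596296161285678)), (np.float64(0.04282179809752727), np.float64(1.6817301450815618)), (np.float64(0.05513247699079278), np.float64(0.09588966940857757)), (np.float64(0.055143636640916004), np.float64(-3.013801087972186))]
[0.48708932 0.24620273 0.2250546 ] [ 3.13844148e+00 -7.59410391e-04 -1.45999098e+00]
```

View pics/w5.png

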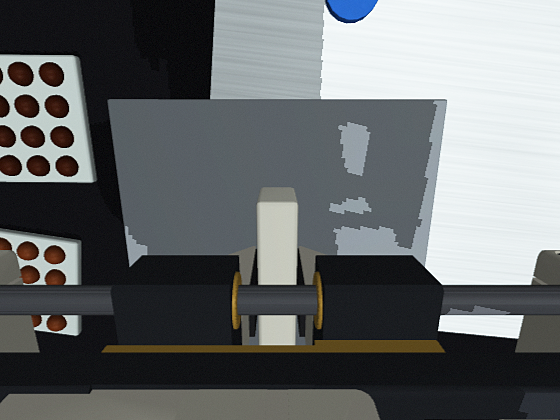

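The lid is held level: its far edge lies along row 100, from column 109 to 444, and the handle is centred at column 277.

Run:
```python
from h import *
p=read_camera("wrist");o=robot.observe();t=np.array([.4875,.2463,.2258]);z=t[2]-.0085
a,b=at(p,(109,99),z),at(p,(445,99),z);m=(a+b)/2;d=b-a
print(o["tool_pos"],a.round(4),b.round(4),np.linalg.norm(d),"yaw",np.arctan2(d[1],d[0]))
n=R.from_euler("xyz",[np.pi,0,-1.46]).as_matrix()
v=n.T@(m-t);print("edge mid in tool frame",v.round(4))
```

```text
[0.48725132 0.24624708 0.22470093] [0.5602 0.3346 0.2173] [0.5781 0.1753 0.2173] 0.1603044074335475 yaw -1.4590624473156266
edge mid in tool frame [ 0.0005 -0.0821  0.0085]
```

```bash
cat > ov.py <<'E'
from h import *
import sys
cx,cy,yaw=map(float,sys.argv[1:4])
out=[]
for n,box in [("scene",(145,175,245,275)),("side",(255,130,355,230))]:
    p=read_camera(n);k=4;x0,y0,x1,y1=box
    im=cv2.resize(p["img"][y0:y1,x0:x1,::-1],None,fx=k,fy=k,interpolation=cv2.INTER_CUBIC)
    c,s=np.cos(yaw),np.sin(yaw)
    def poly(pts,z,col):
        q=[(proj(p,np.array([cx+c*x-s*y,cy+s*x+c*y,z]))-[x0,y0]+.5)*k-.5 for x,y in pts]
        cv2.polylines(im,[np.round(q).astype(int)],True,col,1)
    sq=lambda h,ox=0,oy=0:[(ox-h,oy-h),(ox+h,oy-h),(ox+h,oy+h),(ox-h,oy+h)]
    poly(sq(.068),.118,(0,0,255));poly(sq(.083),.118,(0,200,0))
    for a in (-1,1):
        for b in (-1,1): poly(sq(.007,a*.076,b*.076),.127,(255,0,0))
    out.append(im)
cv2.imwrite("pics/"+sys.argv[4]+".png",np.hstack(out))
E
python3 ov.py .517 -.2625 -.05 ov1
```

```text
(no output)
```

View pics/ov1.png

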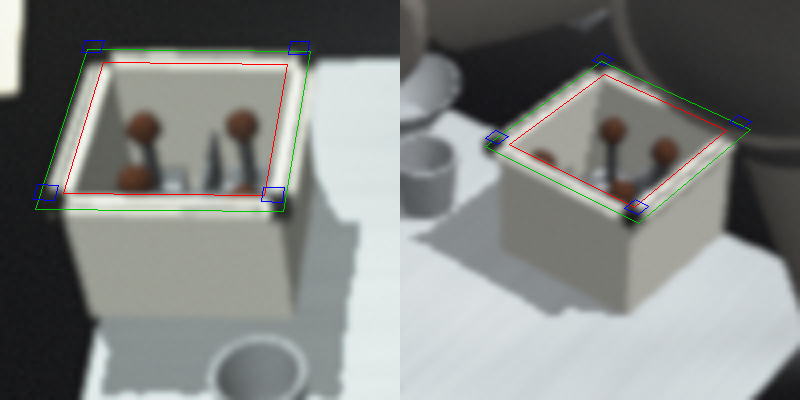

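Call:
carry_out(translation=[[0,0,-0.04],[0.03,0.006,-0.034],[0.045,0.009,0],[0.045,0.009,0],[0.045,0.009,0],[0.045,0.009,0],[0.045,0.009,0],[0.045,0.009,0],[0.045,0.009,0],[0.045,0.009,0]], turn=[[0,0,0],[0,0,0],[0,0,0],[0,0,0],[0,0,0],[0,0,0],[0,0,0],[0,0,0],[0,0,0],[0,0,0]], gripper=[1,1,1,1,1,1,1,1,1,1])

```text
time: 31.75
tool_pos: [0.4532, -0.1514, 0.3003]
tool_rot: [3.141, 0.0, -1.46]
contact_force: [1.1, 0.7, -3.6]
opening: 0.0176
```

Call:
carry_out(translation=[[0.045,0.009,0],[0.04,0.009,0],[0.025,0.009,0],[0,0,0],[0,0,0],[0,0,0],[0,0,0],[0,0,0]], turn=[[0,0,0],[0,0,0],[0,0,0],[0,0,0.08],[0,0,0.08],[0,0,0],[0,0,0],[0,0,0]], gripper=[1,1,1,1,1,1,1,1])

```text
time: 32.55
tool_pos: [0.4392, -0.2617, 0.3006]
tool_rot: [3.141, 0.0, -1.618]
contact_force: [-1.0, 0.9, -3.4]
opening: 0.0179
```

Run:
```python
from h import *
p=read_camera("wrist");save(p,"w6",(0,0,560,300),1.4);np.save("Tw.npy",p["world_from_camera"])
print(robot.observe()["tool_pos"],robot.observe()["tool_rot"])
```

```text
[ 0.43916854 -0.26169423  0.30062382] [ 3.14147707e+00  1.12520070e-04 -1.61828421e+00]
```

View pics/w6.png

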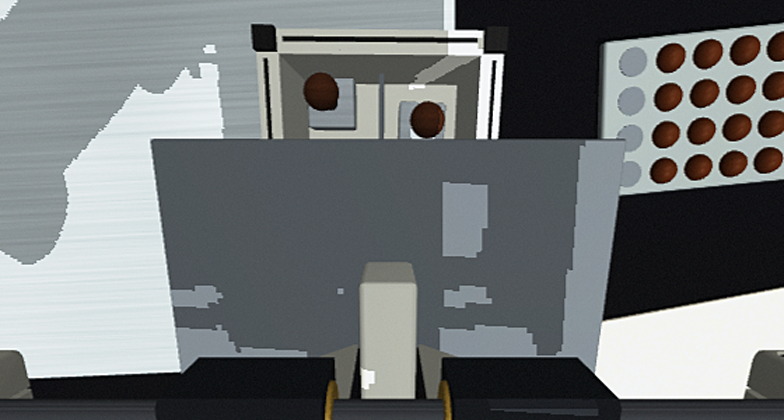

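Clear view of the tub's +x gasket blocks, at (263,37) and (496,39).

Run:
```python
from h import *
p=read_camera("wrist");p["world_from_camera"]=np.load("Tw.npy")
im=p["img"].astype(int)
m=(im.max(2)<60).astype(np.uint8);n,l,s,c=cv2.connectedComponentsWithStats(m[10:45,165:375])
print([(s[i].tolist(),(c[i]+[165,10]).round(1)) for i in range(1,n) if 40<s[i][4]])
a=at(p,(263/1.4,37.0/1.4),.127);b=at(p,(496/1.4,38.5/1.4),.127);d=b-a
yaw=np.arctan2(d[1],d[0])+np.pi/2;mid=(a+b)/2
print(a.round(4),b.round(4),np.linalg.norm(d),"yaw",yaw,"centre",mid-.076*np.array([np.cos(yaw),np.sin(yaw),0]))
e=at(p,(381/1.4,75/1.4),.054);print("div",e)
```

```text
[([160, 0, 50, 35, 1155], array([355.6,  23.4])), ([15, 8, 18, 19, 309], array([188.2,  26.9])), ([37, 16, 139, 5, 441], array([267.4,  27.8]))]
[ 0.5971 -0.1888  0.127 ] [ 0.5893 -0.3397  0.127 ] 0.15104356125139456 yaw -0.051873363137709516 centre [ 0.51727059 -0.2603063   0.127     ]
div [ 0.58404907 -0.26378575  0.054     ]
```

Call:
carry_out(translation=[[-0.001,-0.02,0],[-0.002,-0.03,0],[-0.002,-0.02,0],[0,-0.008,0],[0,0,0.03],[0,0,0.04],[0,0,0.04],[0,0,0.03],[0,0,0.008],[0,0,0]], turn=[[0,0,0.005],[0,0,0],[0,0,0],[0,0,0],[0,0,0],[0,0,0],[0,0,0],[0,0,0],[0,0,0],[0,0,0]], gripper=[1,1,1,1,1,1,1,1,1,1])

```text
time: 33.65
tool_pos: [0.5167, -0.2609, 0.1522]
tool_rot: [3.14, 0.001, -1.625]
contact_force: [0.3, -0.2, -2.9]
opening: 0.0173
```

Call:
carry_out(translation=[[0,0,0],[0,0,0],[0,0,0]], turn=[[0,0,0],[0,0,0],[0,0,0]], gripper=[1,1,1])

```text
time: 33.95
tool_pos: [0.5179, -0.2615, 0.1544]
tool_rot: [-3.139, -0.002, -1.625]
contact_force: [-0.1, -1.2, -3.8]
opening: 0.018
```

Call:
carry_out(translation=[[-0.001,0,0.003],[0,0,0.003],[0,0,0.002],[0,0,0],[0,0,0]], turn=[[0,0,0],[0,0,0],[0,0,0],[0,0,0],[0,0,0]], gripper=[1,1,1,1,1])

```text
time: 34.45
tool_pos: [0.5173, -0.2601, 0.1446]
tool_rot: [3.141, 0.0, -1.625]
contact_force: [-0.2, 0.2, -4.1]
opening: 0.0181
```

Call:
carry_out(translation=[[0,0,0.001],[0,0,0.001],[0,0,0]], turn=[[0,0,0],[0,0,0],[0,0,0]], gripper=[1,1,1])

```text
time: 34.75
tool_pos: [0.5173, -0.2601, 0.1426]
tool_rot: [3.142, 0.0, -1.625]
contact_force: [-0.9, -0.3, -3.5]
opening: 0.0173
```

Call:
carry_out(translation=[[0,0,0.001],[0,0,0],[0,0,0]], turn=[[0,0,0],[0,0,0],[0,0,0]], gripper=[1,1,1])

```text
time: 35.05
tool_pos: [0.5174, -0.2601, 0.1424]
tool_rot: [-3.141, -0.0, -1.625]
contact_force: [-2.2, 0.4, 3.3]
opening: 0.0179
```

Call:
carry_out(translation=[[0,0,0.0007],[0,0,0],[0,0,0]], turn=[[0,0,0],[0,0,0],[0,0,0]], gripper=[1,1,1])

```text
time: 35.35
tool_pos: [0.5174, -0.2602, 0.1424]
tool_rot: [-3.14, -0.001, -1.625]
contact_force: [-4.7, 2.5, 9.0]
opening: 0.0176
```

In contact on the corners at 9 N, so I release slowly.

Call:
carry_out(translation=[[0,0,-0.001],[0,0,0],[0,0,0],[0,0,0],[0,0,0],[0,0,0]], turn=[[0,0,0],[0,0,0],[0,0,0],[0,0,0],[0,0,0],[0,0,0]], gripper=[1,1,0.3,0.2,0.2,0.2])

```text
time: 35.95
tool_pos: [0.5174, -0.2601, 0.1418]
tool_rot: [-3.142, 0.0, -1.625]
contact_force: [0.4, -1.1, 0.0]
opening: 0.0365
```

Call:
carry_out(translation=[[0,0,-0.03],[0,0,-0.05],[0,0.05,-0.04],[0,0.04,-0.03],[0,0,0],[0,0,0]], turn=[[0,0,0],[0,0,0],[0,0,0],[0,0,0],[0,0,0],[0,0,0]], gripper=[0.2,0.2,0.4,0.8,1,1])

```text
time: 36.55
tool_pos: [0.4384, -0.2561, 0.2841]
tool_rot: [-3.139, -0.001, -1.626]
contact_force: [0.3, -0.7, -0.5]
opening: 0.0092
```

Run:
```python
from h import *
p=read_camera("wrist");save(p,"w7",(0,0,560,300),1.4);np.save("Tw.npy",p["world_from_camera"])
o=robot.observe();print(o["tool_pos"],o["tool_rot"],o["opening"],o["contact_force"])
for r in nets.tip_of(p,"lid_handle"): print(r["pixel"],r["score"],at(p,r["pixel"],.157))
```

```text
[ 0.43858757 -0.25584252  0.28296032] [-3.14114919e+00  8.94106782e-05 -1.62541646e+00] 0.005101653655744852 [ 0.55624204 -0.84481059  0.70125054]
[277.0, 114.3] 0.86 [ 0.51588992 -0.26115838  0.157     ]
```

View pics/w7.png

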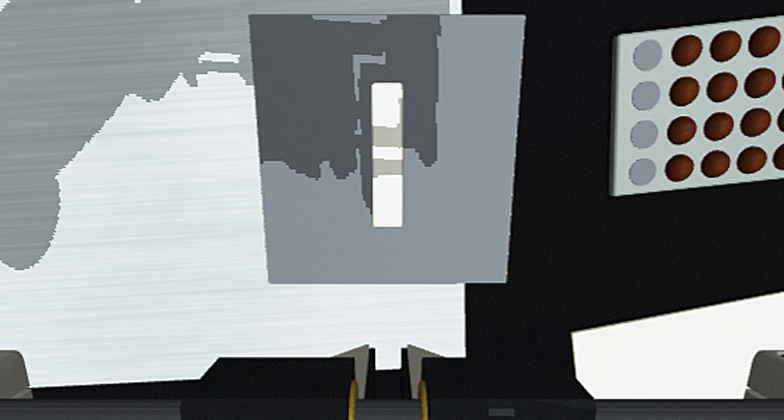

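The lid is level and square on the tub, with its edges at (249,15)-(525,15) and (269,283)-(507,283) and the handle centred at (388,154). I move to press the -x -y corner.

Call:
carry_out(translation=[[0.035,-0.002,0],[0.04,-0.002,0],[0,0,0.03],[0,0,0.04],[0,0,0.04],[0,0,0.03],[0,0,0],[0,0,0],[0,0,0]], turn=[[0,0,0],[0,0,0],[0,0,0],[0,0,0],[0,0,0],[0,0,0],[0,0,0],[0,0,0],[0,0,0]], gripper=[1,1,1,1,1,1,1,1,1])

```text
time: 37.55
tool_pos: [0.4394, -0.3316, 0.1446]
tool_rot: [-3.14, -0.002, -1.625]
contact_force: [-0.8, -0.3, 0.7]
opening: 0.0006
```

Run:
```python
from h import *
p=read_camera("wrist");p["world_from_camera"]=np.load("Tw.npy")
c=np.array([at(p,(x/1.4,y/1.4),.133) for x,y in [(249,15),(525,15),(508,283),(268,283)]])
print(c.round(4).tolist(),c.mean(0),[np.linalg.norm(c[i]-c[i-1]).round(4) for i in range(4)])
print(np.mean([robot.observe()["tool_pos"] for _ in range(3)],0))
```

```text
[[0.6037, -0.1829, 0.133], [0.5948, -0.3477, 0.133], [0.4299, -0.3404, 0.133], [0.439, -0.1736, 0.133]] [ 0.51684403 -0.26117178  0.133     ] [np.float64(0.1649), np.float64(0.165), np.float64(0.1651), np.float64(0.167)]
[ 0.43937436 -0.33165874  0.14489329]
```

Call:
carry_out(translation=[[0,0,0.005],[0,0,0.004],[0,0,0.002],[0,0,0.002],[0,0,0.002],[0,0,0]], turn=[[0,0,0],[0,0,0],[0,0,0],[0,0,0],[0,0,0],[0,0,0]], gripper=[1,1,1,1,1,1])

```text
time: 38.2
tool_pos: [0.4383, -0.3311, 0.1294]
tool_rot: [-3.141, -0.001, -1.625]
contact_force: [-2.3, 0.9, 8.2]
opening: 0.0001
```

Call:
carry_out(translation=[[0,0,0.002],[0,0,0.001],[0,0,0.001],[0,0,0]], turn=[[0,0,0],[0,0,0],[0,0,0],[0,0,0]], gripper=[1,1,1,1])

```text
time: 38.6
tool_pos: [0.4382, -0.3313, 0.1257]
tool_rot: [-3.141, -0.001, -1.625]
contact_force: [-3.0, 1.8, 10.4]
opening: 0.0003
```

Call:
carry_out(translation=[[0,0,0.001],[0,0,0.001],[0,0,0]], turn=[[0,0,0],[0,0,0],[0,0,0]], gripper=[1,1,1])

```text
time: 38.9
tool_pos: [0.4383, -0.3314, 0.1248]
tool_rot: [-3.14, -0.002, -1.625]
contact_force: [-4.7, 3.4, 17.6]
opening: 0.0004
```

Call:
carry_out(translation=[[0,0,0.001],[0,0,0],[0,0,0]], turn=[[0,0,0],[0,0,0],[0,0,0]], gripper=[1,1,1])

```text
time: 39.2
tool_pos: [0.4384, -0.3314, 0.1246]
tool_rot: [-3.14, -0.003, -1.625]
contact_force: [-7.3, 3.7, 24.1]
opening: 0.0003
```

Corner 1 is home: the force is climbing with no further travel. Next is the -x +y corner.

Call:
carry_out(translation=[[0,0,-0.02],[0,0,-0.02],[-0.04,0,0],[-0.04,0,0],[-0.04,0,0],[-0.029,0,0],[0,0,0],[0,0,0.02],[0,0,0.003],[0,0,0]], turn=[[0,0,0],[0,0,0],[0,0,0],[0,0,0],[0,0,0],[0,0,0],[0,0,0],[0,0,0],[0,0,0],[0,0,0]], gripper=[1,1,1,1,1,1,1,1,1,1])

```text
time: 40.2
tool_pos: [0.4461, -0.1826, 0.1379]
tool_rot: [3.14, 0.001, -1.626]
contact_force: [0.7, 0.6, -0.4]
opening: 0.0003
```

Call:
carry_out(translation=[[0,0,0.002],[0,0,0.002],[0,0,0.002],[0,0,0.002],[0,0,0.002],[0,0,0.002],[0,0,0.001],[0,0,0]], turn=[[0,0,0],[0,0,0],[0,0,0],[0,0,0],[0,0,0],[0,0,0],[0,0,0],[0,0,0]], gripper=[1,1,1,1,1,1,1,1])

```text
time: 41.0
tool_pos: [0.4465, -0.1826, 0.1262]
tool_rot: [-3.141, -0.001, -1.625]
contact_force: [-2.6, -0.0, 6.1]
opening: 0.0
```

Call:
carry_out(translation=[[0,0,0.001],[0,0,0.001],[0,0,0.001],[0,0,0]], turn=[[0,0,0],[0,0,0],[0,0,0],[0,0,0]], gripper=[1,1,1,1])

```text
time: 41.4
tool_pos: [0.4465, -0.1826, 0.1246]
tool_rot: [-3.14, -0.002, -1.625]
contact_force: [-6.9, 1.1, 19.8]
opening: 0.0004
```

Call:
carry_out(translation=[[0,0,0.001],[0,0,0.0005],[0,0,0]], turn=[[0,0,0],[0,0,0],[0,0,0]], gripper=[1,1,1])

```text
time: 41.7
tool_pos: [0.4466, -0.1826, 0.1244]
tool_rot: [-3.139, -0.002, -1.625]
contact_force: [-10.8, 3.7, 31.6]
opening: 0.0007
```

Call:
carry_out(translation=[[0,0,-0.02],[0,0,-0.02],[0,-0.04,0],[0,-0.04,0],[0,-0.04,0],[0,-0.028,0],[0,0,0],[0,0,0.02],[0,0,0.003],[0,0,0]], turn=[[0,0,0],[0,0,0],[0,0,0],[0,0,0],[0,0,0],[0,0,0],[0,0,0],[0,0,0],[0,0,0],[0,0,0]], gripper=[1,1,1,1,1,1,1,1,1,1])

```text
time: 42.7
tool_pos: [0.5931, -0.19, 0.1373]
tool_rot: [3.14, 0.001, -1.625]
contact_force: [-0.5, 0.0, 1.1]
opening: 0.0007
```

Call:
carry_out(translation=[[0,0,0.002],[0,0,0.002],[0,0,0.002],[0,0,0.002],[0,0,0.002],[0,0,0.002],[0,0,0.001],[0,0,0]], turn=[[0,0,0],[0,0,0],[0,0,0],[0,0,0],[0,0,0],[0,0,0],[0,0,0],[0,0,0]], gripper=[1,1,1,1,1,1,1,1])

```text
time: 43.5
tool_pos: [0.5947, -0.1902, 0.1267]
tool_rot: [-3.139, -0.001, -1.625]
contact_force: [-1.7, 2.1, 8.0]
opening: 0.0006
```

Call:
carry_out(translation=[[0,0,0.001],[0,0,0.001],[0,0,0.001],[0,0,0.001],[0,0,0]], turn=[[0,0,0],[0,0,0],[0,0,0],[0,0,0],[0,0,0]], gripper=[1,1,1,1,1])

```text
time: 44.0
tool_pos: [0.595, -0.1902, 0.1246]
tool_rot: [-3.138, -0.001, -1.625]
contact_force: [-4.6, 3.5, 18.6]
opening: 0.0001
```

Call:
carry_out(translation=[[0,0,0.001],[0,0,0.0005],[0,0,0]], turn=[[0,0,0],[0,0,0],[0,0,0]], gripper=[1,1,1])

```text
time: 44.3
tool_pos: [0.595, -0.1902, 0.1245]
tool_rot: [-3.137, -0.002, -1.625]
contact_force: [-8.1, 3.9, 27.6]
opening: -0.0
```

Call:
carry_out(translation=[[0,0,-0.02],[0,0,-0.02],[0.04,0,0],[0.04,0,0],[0.04,0,0],[0.028,0,0],[0,0,0],[0,0,0.02],[0,0,0.003],[0,0,0]], turn=[[0,0,0],[0,0,0],[0,0,0],[0,0,0],[0,0,0],[0,0,0],[0,0,0],[0,0,0],[0,0,0],[0,0,0]], gripper=[1,1,1,1,1,1,1,1,1,1])

```text
time: 45.3
tool_pos: [0.5859, -0.3368, 0.1357]
tool_rot: [3.14, 0.001, -1.624]
contact_force: [0.1, 0.1, 0.6]
opening: 0.0002
```

Call:
carry_out(translation=[[0,0,0.002],[0,0,0.002],[0,0,0.002],[0,0,0.002],[0,0,0.002],[0,0,0.002],[0,0,0.001],[0,0,0]], turn=[[0,0,0],[0,0,0],[0,0,0],[0,0,0],[0,0,0],[0,0,0],[0,0,0],[0,0,0]], gripper=[1,1,1,1,1,1,1,1])

```text
time: 46.1
tool_pos: [0.5871, -0.3378, 0.1252]
tool_rot: [-3.139, -0.001, -1.625]
contact_force: [0.9, 1.4, 7.0]
opening: 0.0004
```

Call:
carry_out(translation=[[0,0,0.001],[0,0,0.001],[0,0,0.001],[0,0,0.001],[0,0,0]], turn=[[0,0,0],[0,0,0],[0,0,0],[0,0,0],[0,0,0]], gripper=[1,1,1,1,1])

```text
time: 46.6
tool_pos: [0.5872, -0.3378, 0.1242]
tool_rot: [-3.137, -0.002, -1.624]
contact_force: [-5.7, 4.6, 20.8]
opening: 0.0005
```

Call:
carry_out(translation=[[0,0,0.001],[0,0,0.0005],[0,0,0],[0,0,-0.02],[0,0.03,-0.04],[0,0.045,-0.04],[0,0.045,-0.04],[-0.04,0.04,-0.02],[-0.04,0,0],[0,0,0]], turn=[[0,0,0],[0,0,0],[0,0,0],[0,0,0],[0,0,0],[0,0,0],[0,0,0],[0,0,0],[0,0,0],[0,0,0]], gripper=[1,1,1,1,1,1,1,1,1,1])

```text
time: 47.6
tool_pos: [0.4518, -0.2538, 0.2629]
tool_rot: [-3.139, -0.0, -1.623]
contact_force: [-1.1, -1.1, -0.1]
opening: 0.0004
```

Run:
```python
from h import *
o=robot.observe();print(o["tool_pos"],o["time"])
q=read_camera("scene");s=read_camera("side")
a=cv2.resize(q["img"][165:285,130:250],(400,400),interpolation=cv2.INTER_CUBIC);b=cv2.resize(s["img"][120:240,245:365],(400,400),interpolation=cv2.INTER_CUBIC)
cv2.imwrite("pics/fin.png",np.hstack([a,b])[:,:,::-1])
p=read_camera("wrist")
for P in (p,q,s):
    for r in nets.tip_of(P,"lid_handle")[:1]: print(r["pixel"],round(r["score"],2),at(P,r["pixel"],.148).round(4))
    for t in ["jar","jar_cap","cup"]:
        for r in nets.tip_of(P,t)[:1]: print(t,r["pixel"],at(P,r["pixel"],0).round(3))
for c,a,sz in balls(q,(165,180,345,290)): print("ball?",c,a)
```

```text
[ 0.45184512 -0.2538347   0.26288496] 47.6
[278.0, 132.6] 0.95 [ 0.5156 -0.2617  0.148 ]
[190.5, 199.9] 0.78 [ 0.5248 -0.2548  0.148 ]
jar [392.5, 288.5] [0.735 0.285 0.   ]
jar_cap [357.7, 278.2] [0.697 0.199 0.   ]
cup [207.5, 279.6] [ 0.687 -0.211  0.   ]
[309.1, 155.8] 0.7 [ 0.5221 -0.2676  0.148 ]
jar [155.1, 250.1] [0.744 0.276 0.   ]
jar_cap [185.9, 245.4] [0.679 0.203 0.   ]
```

View pics/fin.png

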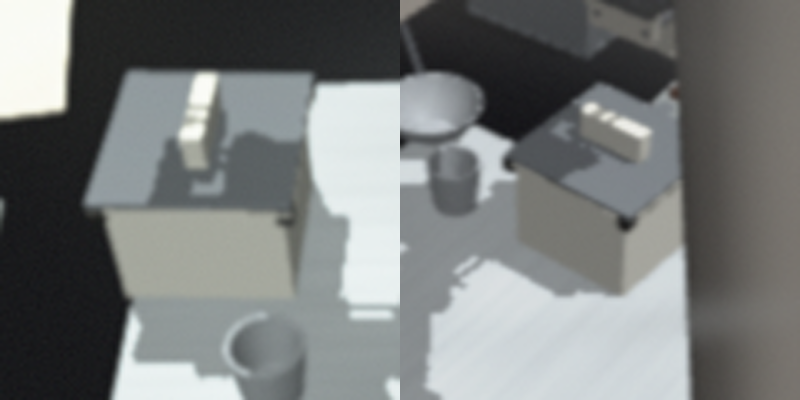

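The lid looks flat on all sides. As a last check I touch the handle top, which should be at 0.158 m when sealed.

Call:
carry_out(translation=[[0.0035,-0.034,0],[0,-0.03,0],[0,0,0.03],[0,0,0.04],[0,0,0.024],[0,0,0.004],[0,0,0.002],[0,0,0.002],[0,0,0.002],[0,0,0]], turn=[[0,0,0],[0,0,0],[0,0,0],[0,0,0],[0,0,0],[0,0,0],[0,0,0],[0,0,0],[0,0,0],[0,0,0]], gripper=[1,1,1,1,1,1,1,1,1,1])

```text
time: 49.35
tool_pos: [0.5167, -0.2647, 0.1583]
tool_rot: [-3.139, -0.002, -1.625]
contact_force: [1.2, -0.5, 3.2]
opening: 0.0003
```

Call:
carry_out(translation=[[0,0,0.001],[0,0,0.001],[0,0,0]], turn=[[0,0,0],[0,0,0],[0,0,0]], gripper=[1,1,1])

```text
time: 49.65
tool_pos: [0.5168, -0.2647, 0.1582]
tool_rot: [-3.138, -0.002, -1.625]
contact_force: [-3.5, 3.4, 16.2]
opening: 0.0005
```

The handle top is at 0.1582 m and firm, so the lid is sealed. I retreat and hand in.

Call:
carry_out(translation=[[0,0,-0.03],[0,0,-0.05],[0,0,-0.05],[0,0,-0.03],[0,0,0],[0,0,0]], turn=[[0,0,0],[0,0,0],[0,0,0],[0,0,0],[0,0,0],[0,0,0]], gripper=[1,1,1,1,1,1])

```text
time: 50.25
tool_pos: [0.5159, -0.2642, 0.3153]
tool_rot: [-3.14, -0.001, -1.625]
contact_force: [-0.1, 0.2, -0.2]
opening: 0.0005
```

```bash
python3 -c "
from cell import robot
print(robot.observe()['tool_pos'],robot.hand_in())"
```

```text
the job is handed in; nothing more can be done
[ 0.51592838 -0.26416133  0.31534834] None
```

I put all four stamps in the tub, set the lid on its gasket corners and let go, pressed it down corner by corner, and handed in at about 50 s. The hand-in reports no verdict, so what follows is my own checks.

- **Stamps:** before the lid went on, the scene camera showed four balls in four separate compartments. Each was within about 4 mm of where I released it when read at standing height.
- **Lid resting:** its centre measured within 1 mm of the tub's mouth by the wrist camera, and I had let go of it.
- **Corners:** I pressed them in the order -x -y, -x +y, +x +y, +x -y. Each stopped dead at a fingertip height of about 0.1245 m with the force rising to between 20 and 32 N (a flush lid's plate top is at 0.124 m). I did not measure the gasket blocks directly, including whether the other three stayed up during the first press.
- **Seal:** the handle top was firm at 0.1582 m, against 0.158 m for a sealed lid.
- **Bystanders:** the jar, jar cap and cup stayed within the detector's scatter of up to about 15 mm, judged at the end. I did not re-measure the spatula, but nothing went near it. The pink stamp was not touched.
- **Disagreements:** single camera estimates of the tub's centre differed by up to 15 mm. I used a close wrist view of the gasket blocks, whose spacing came out at 151 mm against the 152 mm given.

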